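Hold the topping gate open at the portion mark

ROBOT

A 6-joint arm with a two-finger parallel gripper is mounted at the origin on a cart in front of the work surface, level with it; the furniture and walls round the work are solid. World frame = base frame: x ahead of the robot, y to its left, z up, the work surface at z = 0. Lengths are in m, angles in rad, forces in N, time in s.
With the tool pointing down it reaches from about 0.35 to 0.85 m from the base axis. Payload 8.1 kg.
Tool frame: the origin (TCP) lies at the very end of the fingers, on their centre line; the grasp point (between the pads) lies 19 mm behind it; z points along the fingers, y is the line along which they close (so a half turn about z gives the same grasp; the last joint's range is limited). The gripper opens to 93 mm and grips with 3 to 60 N. Pads are 15 mm wide; open, the fingers measure 128 mm over their backs; the gripper's body (75 mm by 188 mm) begins 65 mm behind the grasp point.
Start: joints at [1.078, 0.13, 1.488, -0, 1.523, -0.085], TCP at [0.238, 0.551, 0.219] pointing down, gripper open.
Joint ranges: [-2.96, 2.96], [-0.89, 2.26], [0.02, 2.5], [-1.34, 4.48], [0, 2.73], [-2.66, 2.66]. Speed limits (rad/s): [2.39, 2.39, 2.79, 3.14, 3.14, 3.14].

INTERFACE

Orientations are given as a rotation vector (axis times angle).
In Python, from plant import monitor, eyes, ticket gives the robot as it stands.
- The arm moves only by the tool arm_command, never from a script. Its argument "deltas" is a list that holds one entry, the list of rows, each a list of 6 numbers: the shift along the world's x, y, z in cm, then the turn, a rotation vector about the world's x, y, z in degrees. In form: [[[tx, ty, tz, rx, ry, rz], ...]]. A call has 1 to 12 rows; each row shifts and turns the commanded pose from where the row before left it; what a row does not reach is not made up. A row lasts 1/12 s, in which the tool goes at most 41.7 mm and 7.16 degrees, less where a joint would pass 70% of its speed; a pose out of reach is approached as far as the arm can. A call is refused whole if a number of a shift passes 4.17 or a number of a turn 7.16, either way. A call with a gripper value outside its range is refused whole. "gripper" is the opening, from -1 (shut) to 1 (fully open), set as the call begins (left out, the last holds). The fingers move at their own pace and stop on an object; "squeeze" is the grip in N (left out, the last holds). Time passes only in rows, so rows that do not move let the fingers close. It gives the time, the measured TCP pose, the force, the opening and the grip force at its end, in the units of the state.
- monitor.read_state(): the state, without advancing time (a new reading comes with each control period).
- eyes.read_camera(name): name is "scene" or "top"; returns the picture (480x640x3 uint8, blue, green, red); there is no depth.
- eyes.camera_model(name): a dict with "fx", "fy", "cx", "cy" (pixels), "rvec" (rotation vector, rad) and "tvec" (3), from world to camera coordinates, as OpenCV has them. Camera axes: x right, y down, z forward; pixel columns grow to the right and rows downward; lengths in m; the calibration is good to about 2 mm. A picture is of the moment at which its call begins. camera_model takes no time and is no camera call.
- ticket.close_job(): hands the job in; it is judged then, once.
The state is a dict: "t": time; "q": joint angles; "dq": joint speeds; "joint_torque": joint torques, N m; "tool_pos": TCP position; "orientation": TCP orientation; "force": force on the tool from outside, world axes, zero at the start; "wrist_torque": the same for the moment, N m; "opening": finger opening in m; "gripper_force": force on a finger pad.
Only numpy, scipy, OpenCV 4.12 (cv2) and the standard library are available. Lean on these libraries where they do the work, as an engineer would, in place of code of your own. Each camera call takes 0.05 s, during which the arm holds its last target. There are 200 camera calls.

TASK

Stand the small open ceramic dish squarely in the railed bay under the lip of the topping dispenser's chute, gripping it lightly (a grip of 40 N at most, or the glaze chips) and setting it down softly rather than dropping it, and let go of it. Then draw the dispenser's spring-return gate out sideways by its upright pull tab until the pointer on the gate stands over the pointer of the portion clip, without overshooting, and finish while still holding it there, so that I can pour the topping through. Leave the clip where it is set and do not disturb the other things on the table.

Things in the scene. Friction and masses are not known exactly. Their poses are not given: they have to be found in the camera images.
- dish: small open ceramic dish like a piece of yellow cheese, 71 (its x) x 94 (its y) x 47 mm, about 0.2 kg; solid part 62 x 88 x 45 mm, upright walls and floor 8 mm thick: short walls centred at y = +-40 mm, long ones at x = +-27 mm; pinch one wall from above. Origin: centre of the underside. Starts at left or right. The force of both fingers on it together must stay under 110 N.
- stand: fixed topping dispenser of metal, white funnel at its back (top 215 mm). Origin on the table; x away from the robot, y to its left. Base plate 6 mm thick, x -145 to 110, y +-59 mm, with a tongue to y = 185 mm at x -40 to 0. Chute between y = +-48 mm: lip at x = -65, 75 mm up, walls rising backwards to 165 mm. Spring housing to y = -82 mm. The gate comes out of the chute's left wall.
- bay (a point): where the dish's origin belongs: middle of the bay, on top of the base plate, stand frame [-105, 0, 6] mm, same axes as the stand. The dish's long side (its y) lies along this y, either way round. Rails 11 mm high over the plate stand left and right (inner faces at y = +-52 mm) and at the back (inner face 40 mm behind the middle); the robot's side is open.
- gate (a joint): how far the gate is drawn out, m: 0 = shut (start), 0.075 = end stop. It slides along the stand's +y (to the robot's left). A spring pulls it shut: about 4 N at 0, rising 0.7 N each 10 mm, with slight friction; let go, it shuts.
- pull_tab (a point): middle of the gate's upright black pull tab, gripped from above: 26 mm (x) x 12 mm (y) plate, top 27 mm above this point; carriage bar (12 mm wide in x) 28 mm below it. Gate shut: stand frame [-20, 110, 140] mm; moves along the stand's y by the gate value. The chute's wall stands 60 mm to its right when shut. Same axes as the stand.
- clip (a joint): where the portion clip is set on the guide rail, m, between 0.02 and 0.05, on the same scale as the gate: the pointers meet when the gate value equals the clip value. The clip is stiff (15 N) and is to stay where it is.
- gate_pointer (a point): tip of the small downward steel pointer on the robot's side of the gate's carriage, below the pull tab's middle: 10 mm toward the robot from it and 37 mm lower.
- clip_pointer (a point): tip of the upward pointer of the portion clip, a small dark steel block 12 mm wide on the robot's face of the guide rail, under the gate's carriage (rail graduated each 10 mm from the shut position). Same height and x in the stand frame as the gate's pointer; the gate is at the mark when both have the same y there.
- wafers: bystander: row of upright round wafers, 66 x 91 x 60 mm; origin under its middle
- tape: bystander: roll of tape lying flat, 52 mm across, 18 mm high
- honey_jar: bystander: big jar with yellow lid, 96 mm across, 158 mm high
- sugar_box: bystander: upright carton, 57 x 119 x 197 mm
- pen: bystander: marker pen lying flat, 154 mm long, 20 mm thick

How it is judged:
On the way, in this order (a step that is already met when the one before it is completed fails the run):
1. the dish stands squarely in the bay, let go, the gate still shut (x of dish in the frame of bay between -0.012 and 0.012 m and y of dish in the frame of bay between -0.012 and 0.012 m and z of dish in the frame of bay between -0.004 and 0.004 m and angle between the y axis of dish and the y axis of bay, either way round below 0.2 rad and angle between dish's own z axis and vertical below 0.08 rad and contact force between the fingers and dish below 0.2 N and value of joint gate below 0.004 m), for 0.2 s.
2. the gate is drawn out to the clip (y of gate_pointer in the frame of clip_pointer between -0.004 and 0.004 m), for 0.2 s.
At the end, for the whole second after the job is handed in: the dish stands flat in the bay, within 12 mm of its middle and 0.2 rad of square, not touched by the fingers; the fingers hold the gate, at rest, with its pointer within 4 mm of the clip's pointer (all of step 2 and x of dish in the frame of bay between -0.012 and 0.012 m and y of dish in the frame of bay between -0.012 and 0.012 m and z of dish in the frame of bay between -0.004 and 0.004 m and angle between the y axis of dish and the y axis of bay, either way round below 0.2 rad and angle between dish's own z axis and vertical below 0.08 rad and contact force between the fingers and dish below 0.2 N and velocity of joint gate between -0.01 and 0.01 m/s and contact force between the fingers and gate above 2 N); the arm keeps its last pose, push and grip.
It fails at once if the dish was gripped too hard (both fingers together over 110 N) (contact force between the fingers and dish above 110 N).
It fails at once if the dish was dropped or banged on the stand (over 40 N) (contact force between dish and stand above 40 N).
It fails at once if the gate was pulled more than 12 mm past the mark (y of gate_pointer in the frame of clip_pointer above 0.012 m).
It fails at once if the clip was shifted (distance of clip_pointer from where it was at the start of the episode above 0.003 m).
It fails at once if a bystander was moved over 30 mm (distance of any of wafers, tape, honey_jar, sugar_box, pen from where it was at the start of the episode above 0.03 m).
It also fails if it takes over 54 s, if anything falls off the work surface, if the arm or the gripper's body presses on something with over 40 N, if the wrist force passes 120 N, or if a joint passes its speed limit or range.

## Working session

There is one attempt and no reset: what is moved stays moved. The work goes in short steps, Python scripts to look and compute and a tool call to move; the robot and the scene stay as the last step left them, time stands still between calls to the robot, and variables do not carry over. Pictures are saved under pics/ and viewed, at most 10 in all, crops included, and the job is handed in when it is done.

Besides the shell and the picture viewer there is one more tool, called after "Call:" in YAML: its name, and indented under it one key for each argument. arm_command: Moves the arm, as the interface text tells. Its arguments: {"type":"object","properties":{"deltas":{"type":"array"},"gripper":{"type":"number"},"squeeze":{"type":"number"}},"required":["deltas"]}

```bash
mkdir -p pics; ls; python3 - <<'E'
from plant import monitor, eyes, ticket
import cv2,json
for n in("scene","top"):
    im=eyes.read_camera(n); cv2.imwrite(f"pics/{n}0.png",im); print(n,eyes.camera_model(n))
print(monitor.read_state())
E
```

```text
pics
scene {'fx': 572.6212176507385, 'fy': 572.6212176507385, 'cx': 332.9783393248762, 'cy': 247.89132856651204, 'rvec': array([ 1.84280158, -1.06556046,  0.61673298]), 'tvec': array([-0.3626457 ,  0.29149278,  0.66976006])}
top {'fx': 597.5594818959385, 'fy': 597.5594818959385, 'cx': 320.8560185879361, 'cy': 245.95432472179428, 'rvec': array([ 2.1352594 , -2.15380122,  0.19354937]), 'tvec': array([-0.11372324,  0.59468084,  1.13857419])}
{'t': 0.1, 'q': array([ 1.07762321e+00,  1.31060678e-01,  1.48919446e+00,  2.66867371e-06,
        1.52298981e+00, -8.53989233e-02]), 'dq': array([-0.00038786, -0.00241393, -0.00312943, -0.00143113,  0.00061333,
       -0.00041709]), 'joint_torque': array([-1.03593633e-03, -5.61346042e+01, -4.93092084e+01,  7.69637665e-02,
        2.92845396e-02, -1.35118639e-04]), 'tool_pos': array([0.23767149, 0.55035401, 0.21769403]), 'orientation': array([-6.36005659e-01, -3.07605553e+00,  2.48600282e-03]), 'force': array([-0.60157872, -0.23280283, -0.20917434]), 'wrist_torque': array([-0.06321675, -0.02806255,  0.00726414]), 'gripper_force': 0.0, 'opening': 0.0927224733947777}
```

View pics/scene0.png

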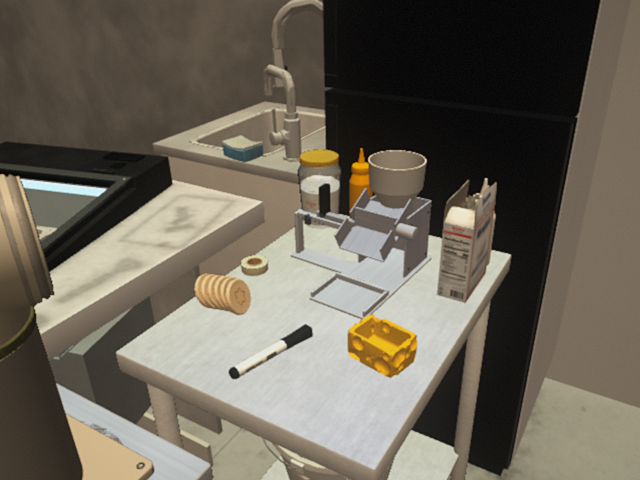

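View pics/top0.png

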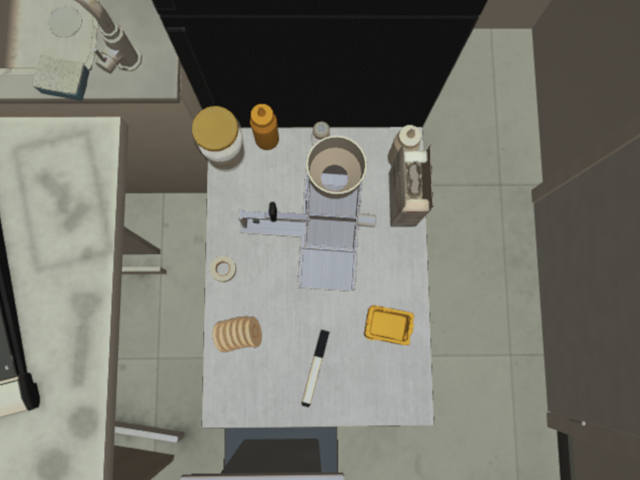

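The scene view shows the dish near (382,345), the tab at (324,198), and the bay at (350,293). In the top view the dish is at (389,325), the bay at (328,268) and the tab at (272,211). Next I'll enlarge the stand and measure the colours.

```bash
cat > h.py <<'E'
import numpy as np, cv2
from plant import monitor, eyes, ticket
M={n:eyes.camera_model(n) for n in("scene","top")}
def parts(n):
    m=M[n];R=cv2.Rodrigues(m["rvec"])[0];K=np.array([[m["fx"],0,m["cx"]],[0,m["fy"],m["cy"]],[0,0,1.]]);return K,R,m["tvec"]
def ray(n,p):
    K,R,t=parts(n);d=R.T@np.linalg.inv(K)@np.array([p[0],p[1],1.]);return -R.T@t,d/np.linalg.norm(d)
def plane(n,p,z):
    c,d=ray(n,p);return c+d*(z-c[2])/d[2]
def tri(ps,pt):
    a=[ray("scene",ps),ray("top",pt)]
    A=sum(np.eye(3)-np.outer(d,d) for c,d in a);b=sum((np.eye(3)-np.outer(d,d))@c for c,d in a)
    X=np.linalg.solve(A,b);return X,[float(np.linalg.norm(np.cross(X-c,d))) for c,d in a]
def proj(n,X):
    K,R,t=parts(n);x=K@(R@np.asarray(X,float)+t);return x[:2]/x[2]
E
python3 - <<'E'
from h import *
np.set_printoptions(precision=4,suppress=True)
S=cv2.imread("pics/scene0.png");T=cv2.imread("pics/top0.png")
a=cv2.resize(S[175:320,285:435],None,fx=4,fy=4,interpolation=cv2.INTER_CUBIC)
cv2.imwrite("pics/sc.png",a)
b=cv2.resize(T[190:300,230:390],None,fx=5,fy=5,interpolation=cv2.INTER_CUBIC);cv2.imwrite("pics/tc.png",b)
for n,I,r in(("scene",S,(310,390,330,430)),("top",T,(295,355,350,430))):
    h=cv2.cvtColor(I,cv2.COLOR_BGR2HSV);m=cv2.inRange(h,(12,120,60),(35,255,255))
    k=np.zeros_like(m);k[r[0]:r[1],r[2]:r[3]]=m[r[0]:r[1],r[2]:r[3]]
    c=max(cv2.findContours(k,0,2)[0],key=cv2.contourArea);R=cv2.minAreaRect(c);print(n,R,cv2.boundingRect(c))
    if n=="top":
        B=cv2.boxPoints(R);print(B)
        for z in(0,.047):print(z,[plane(n,p,z) for p in B],plane(n,R[0],z))
    print(cv2.approxPolyDP(cv2.convexHull(c),3,True)[:,0].tolist())
E
```

```text
scene ((380.800048828125, 344.8999938964844), (71.10696411132812, 50.087921142578125), 26.56505012512207) (348, 314, 69, 63)
[[349, 329], [371, 314], [415, 335], [413, 360], [397, 374], [383, 374], [349, 354]]
top ((389.14862060546875, 325.1081237792969), (47.01810836791992, 34.03059005737305), 9.462322235107422) (365, 306, 49, 39)
[[363.1621 338.027 ]
 [368.7567 304.4595]
 [415.1351 312.1892]
 [409.5405 345.7568]]
0 [array([ 0.4124, -0.2035,  0.    ]), array([ 0.48  , -0.2164,  0.    ]), array([ 0.4634, -0.3108,  0.    ]), array([ 0.396, -0.297,  0.   ])] [ 0.4378 -0.2569  0.    ]
0.047 [array([ 0.412 , -0.1994,  0.047 ]), array([ 0.477 , -0.2118,  0.047 ]), array([ 0.4611, -0.3026,  0.047 ]), array([ 0.3962, -0.2893,  0.047 ])] [ 0.4364 -0.2508  0.047 ]
[[369, 308], [378, 306], [411, 313], [409, 343], [366, 337]]
```

View pics/sc.png

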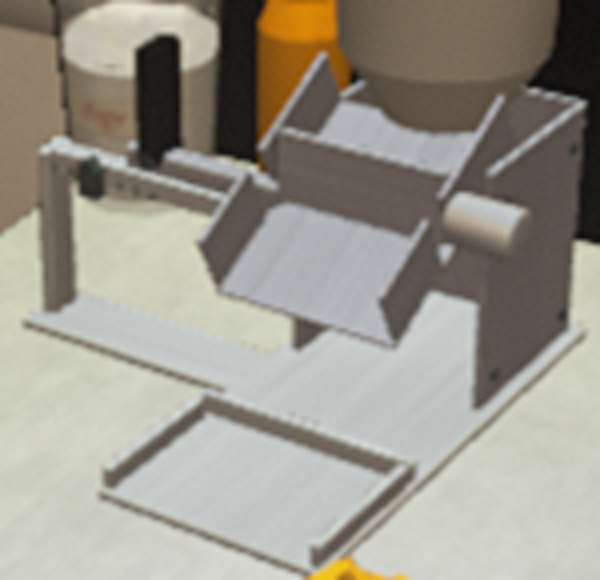

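View pics/tc.png

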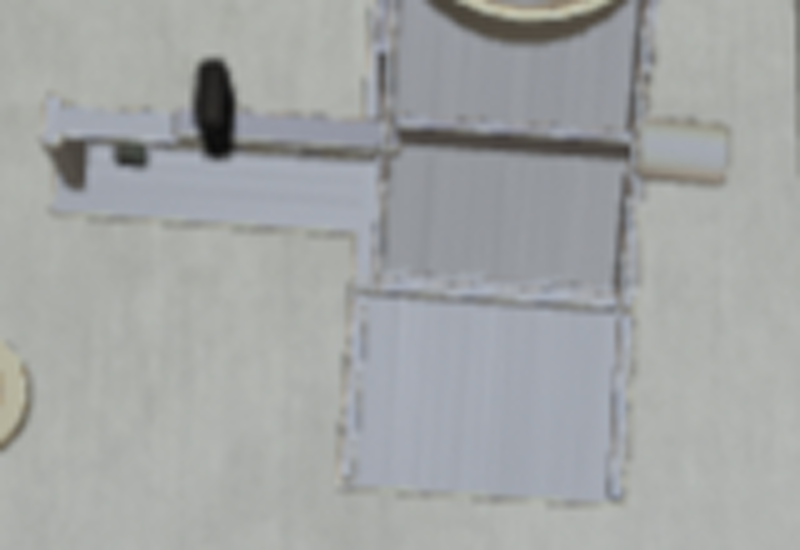

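The enlargements show the plate's front-left corner, the tongue corner, the black tab (scene crop (160,100), top crop (215,107)) and the dark clip block (scene crop (90,177), top crop (130,153)). I'll triangulate these.

```bash
python3 - <<'E'
from h import *
from scipy.optimize import least_squares
np.set_printoptions(precision=4,suppress=True)
s=lambda u,v:(285+(u+.5)/4-.5,175+(v+.5)/4-.5); t=lambda u,v:(230+(u+.5)/5-.5,190+(v+.5)/5-.5)
C={"FL":(s(100,494),t(342,490),(-.145,.059,.006)),"FR":(s(310,573),t(622,500),(-.145,-.059,.006)),"TF":(s(25,322),t(52,212),(-.04,.185,.006)),"IN":(s(225,388),t(358,233),(-.04,.059,.006))}
W=[];L=[]
for k,(a,b,l) in C.items():
    X,e=tri(a,b);print(k,X,e,plane("top",b,.006),plane("scene",a,.006));W+=[plane("top",b,.006)[:2]];W+=[plane("scene",a,.006)[:2]];L+=[l[:2]]*2
W=np.array(W);L=np.array(L)
def f(p):
    c,q=np.cos(p[2]),np.sin(p[2]);return ((L@np.array([[c,q],[-q,c]])+p[:2])-W).ravel()
r=least_squares(f,[.6,0,0]);p=r.x;print("stand",p,r.fun.reshape(-1,2))
c,q=np.cos(p[2]),np.sin(p[2]);Rz=np.array([[c,-q,0],[q,c,0],[0,0,1]])
w=lambda l:Rz@np.array(l)+[p[0],p[1],0]
inv=lambda X:Rz.T@(X-[p[0],p[1],0])
print("bay",w((-.105,0,.006)),"tab",w((-.02,.11,.14)))
X,e=tri(s(90,177),t(130,153));print("clip",X,e,inv(X))
S=cv2.imread("pics/scene0.png");T=cv2.imread("pics/top0.png")
for n in("scene","top"):
  print(n,[ (k,proj(n,w(l)).round(1)) for k,l in dict(tabtop=(-.02,.11,.167),tabmid=(-.02,.11,.14),gp=(-.03,.11,.103),gp20=(-.03,.13,.103),gp50=(-.03,.16,.103)).items()])
for nm,a,b in(("tab top",s(158,40),t(213,65)),):
  X,e=tri(a,b);print(nm,X,e,inv(X))
# dish top corners
for a,b in(((371,314),(409+6,312)),((349,329),(368.7,304.5)),((415,335),(409.5,345.7))):
  X,e=tri(a,b);print("dish",X,e)
E
```

```text
FL [ 0.5148 -0.0714  0.0034] [0.0010118344135100646, 0.0010118344135101353] [ 0.5152 -0.0722  0.006 ] [ 0.511  -0.0727  0.006 ]
FR [ 0.5085 -0.1835  0.0039] [0.0034728699547166924, 0.0034728699547167436] [ 0.5101 -0.1864  0.006 ] [ 0.5035 -0.1822  0.006 ]
TF [0.6314 0.0482 0.002 ] [0.0008903307329206458, 0.0008903307329206463] [0.6312 0.047  0.006 ] [0.625  0.0447 0.006 ]
IN [ 0.6203 -0.0772  0.0054] [0.002424834944934178, 0.002424834944934161] [ 0.6215 -0.0792  0.006 ] [ 0.6178 -0.0759  0.006 ]
stand [ 0.6546 -0.1398 -0.0744] [[-0.0008  0.002 ]
 [ 0.0034  0.0025]
 [-0.0045 -0.0015]
 [ 0.0021 -0.0056]
 [-0.0027  0.0006]
 [ 0.0035  0.0029]
 [-0.0024  0.0012]
 [ 0.0013 -0.0021]]
bay [ 0.5499 -0.132   0.006 ] tab [ 0.6429 -0.0286  0.14  ]
clip [0.6374 0.0084 0.0906] [0.0014089268746988127, 0.0014089268746989316] [-0.0282  0.1465  0.0906]
scene [('tabtop', array([324.9, 184.7])), ('tabmid', array([325.1, 198.1])), ('gp', array([322.5, 217.8])), ('gp20', array([314. , 215.3])), ('gp50', array([301.5, 211.7]))]
top [('tabtop', array([271.7, 208.9])), ('tabmid', array([272.6, 212.1])), ('gp', array([273.4, 221.5])), ('gp20', array([263. , 220.8])), ('gp50', array([247.3, 219.7]))]
tab top [ 0.6529 -0.0258  0.1634] [0.0042294262401602134, 0.00422942624016014] [-0.0102  0.1136  0.1634]
dish [ 0.4408 -0.2664  0.0887] [0.03359894447866754, 0.033598944478667604]
dish [ 0.468  -0.1986  0.0152] [0.019417027931626692, 0.019417027931626647]
dish [ 0.4039 -0.2991  0.0777] [0.016394908173800155, 0.016394908173799898]
```

```bash
python3 - <<'E'
from h import *
np.set_printoptions(precision=4,suppress=True)
S=cv2.imread("pics/scene0.png");T=cv2.imread("pics/top0.png")
for p in((349,329),(371,314),(415,335)):print(p,plane("scene",p,.047))
for p in((349,354),(383,374),(397,374),(413,360)):print(p,plane("scene",p,0))
for n in("scene",'top'):print(n,-parts(n)[1].T@parts(n)[2])
a=cv2.resize(S[305:385,340:425],(510,480),interpolation=cv2.INTER_CUBIC)
b=cv2.resize(T[297:357,355:425],(560,480),interpolation=cv2.INTER_CUBIC)
a=cv2.resize(a,(400,376));b=cv2.resize(b,(400,343));b=np.vstack([b,np.zeros((33,400,3),np.uint8)])
cv2.imwrite("pics/dish.png",np.hstack([a,b]))
E
```

```text
(349, 329) [ 0.4171 -0.2048  0.047 ]
(371, 314) [ 0.4685 -0.216   0.047 ]
(415, 335) [ 0.4524 -0.2978  0.047 ]
(349, 354) [ 0.416  -0.2054  0.    ]
(383, 374) [ 0.4002 -0.2718  0.    ]
(397, 374) [ 0.4104 -0.2898  0.    ]
(413, 360) [ 0.4515 -0.2977  0.    ]
scene [-0.2002 -0.5467  0.571 ]
top [ 0.4014 -0.0974  1.2216]
```

View pics/dish.png

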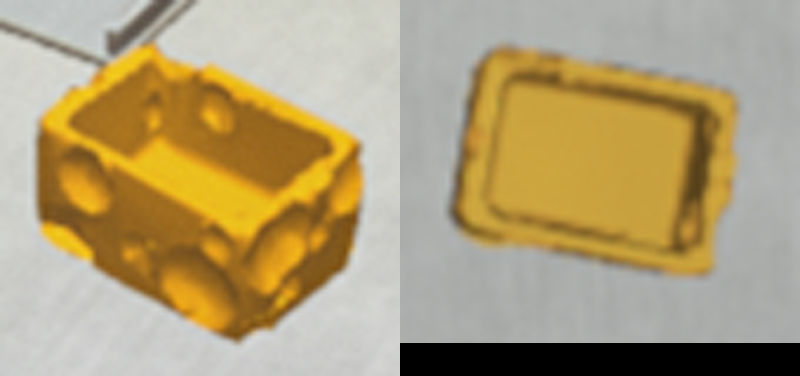

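The dish's centre is about (0.4355, -0.251), with its y axis at 79.7°. I'll pinch its left short wall, slightly robot-side of the wall's middle, and travel there high up first.

Call:
arm_command:
  deltas:
    - [[0.83, -3.17, 0, 0, 0, 0.55], [0.83, -3.17, 0, 0, 0, 0.55], [0.83, -3.17, 0, 0, 0, 0.55], [0.83, -3.17, 0, 0, 0, 0.55], [0.83, -3.17, 0, 0, 0, 0.55], [0.83, -3.17, 0, 0, 0, 0.55], [0.83, -3.17, 0, 0, 0, 0.55], [0.83, -3.17, 0, 0, 0, 0.55], [0.83, -3.17, 0, 0, 0, 0.55], [0.83, -3.17, 0, 0, 0, 0.55], [0.83, -3.17, 0, 0, 0, 0.55], [0.83, -3.17, 0, 0, 0, 0.55]]
  gripper: -0.05
  squeeze: 20

```text
t: 1.1
tool_pos: [0.3373, 0.1689, 0.2184]
orientation: [-0.457, -3.108, 0.0]
force: [-0.2, 0.2, -0.7]
opening: 0.044
gripper_force: 0.0
```

Call:
arm_command:
  deltas:
    - [[0.83, -3.17, 0, 0, 0, 0.55], [0.83, -3.17, 0, 0, 0, 0.55], [0.83, -3.17, 0, 0, 0, 0.55], [0.83, -3.17, 0, 0, 0, 0.55], [0.83, -3.17, 0, 0, 0, 0.55], [0.83, -3.17, 0, 0, 0, 0.55], [0.83, -3.17, 0, 0, 0, 0.55], [0.83, -3.17, 0, 0, 0, 0.55], [0.83, -3.17, 0, 0, 0, 0.55], [0.83, -3.17, 0, 0, 0, 0.55], [0.83, -3.17, 0, 0, 0, 0.55], [0.83, -3.17, 0, 0, 0, 0.55]]

```text
t: 2.1
tool_pos: [0.437, -0.2117, 0.2182]
orientation: [-0.278, -3.129, -0.001]
force: [0.1, 0.1, -0.2]
opening: 0.0437
gripper_force: 0.0
```

Call:
arm_command:
  deltas:
    - [[0, 0, 0, 0, 0, 0], [0, 0, 0, 0, 0, 0], [0, 0, 0, 0, 0, 0]]

```text
t: 2.35
tool_pos: [0.4367, -0.2095, 0.2181]
orientation: [-0.279, -3.128, -0.002]
force: [-0.0, 0.5, 0.5]
opening: 0.0441
gripper_force: 0.0
```

Call:
arm_command:
  deltas:
    - [[0, -0.15, -2.9, 0, 0, 0], [0, 0, -2.9, 0, 0, 0], [0, 0, -2.9, 0, 0, 0], [0, 0, -2.9, 0, 0, 0], [0, 0, -2.9, 0, 0, 0], [0, 0, 0, 0, 0, 0], [0, 0, 0, 0, 0, 0]]

```text
t: 2.93
tool_pos: [0.4358, -0.2096, 0.0727]
orientation: [-0.276, -3.126, -0.003]
force: [-0.1, -0.4, 0.1]
opening: 0.0445
gripper_force: 0.0
```

```bash
python3 - <<'E'
from h import *
a=eyes.read_camera("scene");b=eyes.read_camera("top");cv2.imwrite("pics/s1.png",a);cv2.imwrite("pics/t1.png",b)
a=cv2.resize(a[250:400,320:470],(400,400),interpolation=cv2.INTER_CUBIC);b=cv2.resize(b[270:370,340:440],(400,400),interpolation=cv2.INTER_CUBIC)
cv2.imwrite("pics/c1.png",np.hstack([a,b]));print(monitor.read_state()["tool_pos"])
E
```

```text
[ 0.43827446 -0.21149029  0.07579204]
```

View pics/c1.png

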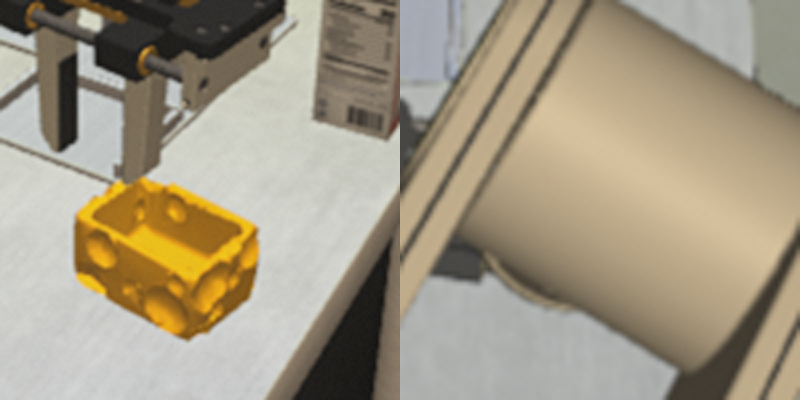

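The fingers straddle the dish's left wall (inner fingertip near scene px (371,318), outer near (341,306)). I'll check this against the calibration.

```bash
python3 - <<'E'
from h import *
np.set_printoptions(precision=4,suppress=True)
c=lambda u,v:(320+u*.375,250+v*.375)
for p in((120,178),(152,180),(45,147),(60,152),(75,148)):print(p,plane("scene",c(*p),.0735))
print(proj("scene",[.437,-.2105,.0735]),proj("scene",[.4355-.006+.18*.022+.007,-.2105+.022,.0735]), proj("scene",[.4331,-.2322,.0735]))
E
```

```text
(120, 178) [ 0.4241 -0.2282  0.0735]
(152, 180) [ 0.4311 -0.2446  0.0735]
(45, 147) [ 0.4301 -0.1763  0.0735]
(60, 152) [ 0.4299 -0.1864  0.0735]
(75, 148) [ 0.4376 -0.1919  0.0735]
[358.6211 309.0959] [347.0764 303.9863] [370.1897 314.4465]
```

Call:
arm_command:
  deltas:
    - [[0, 0, -1.0, 0, 0, 0], [0, 0, -1.0, 0, 0, 0], [0, 0, -1.0, 0, 0, 0], [0, 0, -1.0, 0, 0, 0], [0, 0, -1.0, 0, 0, 0], [0, 0, 0, 0, 0, 0], [0, 0, 0, 0, 0, 0]]

```text
t: 3.62
tool_pos: [0.4362, -0.211, 0.0224]
orientation: [-0.278, -3.127, -0.002]
force: [0.5, 0.5, -0.6]
opening: 0.0444
gripper_force: 0.0
```

Call:
arm_command:
  deltas:
    - [[0, 0, 0, 0, 0, 0], [0, 0, 0, 0, 0, 0], [0, 0, 0, 0, 0, 0], [0, 0, 0, 0, 0, 0], [0, 0, 0, 0, 0, 0], [0, 0, 0, 0, 0, 0], [0, 0, 0, 0, 0, 0], [0, 0, 0, 0, 0, 0]]
  gripper: -1
  squeeze: 20

```text
t: 4.28
tool_pos: [0.4373, -0.2116, 0.0239]
orientation: [0.278, 3.129, -0.0]
force: [-0.6, -0.4, 2.0]
opening: 0.008
gripper_force: 20.0
```

Call:
arm_command:
  deltas:
    - [[0, 0, 0.2, 0, 0, 0], [0, 0, 0.5, 0, 0, 0], [0, 0, 0.5, 0, 0, 0], [0, 0, 0.8, 0, 0, 0], [0, 0, 1.0, 0, 0, 0], [0, 0, 1.0, 0, 0, 0], [0, 0, 1.0, 0, 0, 0], [0, 0, 0, 0, 0, 0], [0, 0, 0, 0, 0, 0]]

```text
t: 5.03
tool_pos: [0.438, -0.212, 0.0749]
orientation: [0.278, 3.127, -0.002]
force: [0.4, -0.7, -2.4]
opening: 0.0077
gripper_force: 20.0
```

```bash
python3 - <<'E'
from h import *
np.set_printoptions(precision=4,suppress=True)
a=eyes.read_camera("scene");cv2.imwrite("pics/s2.png",a);s=monitor.read_state();print(s["tool_pos"],s["force"],s["wrist_torque"],s["opening"])
cv2.imwrite("pics/c2.png",cv2.resize(a[200:400,300:480],(540,600),interpolation=cv2.INTER_CUBIC))
E
```

```text
[ 0.4374 -0.2116  0.074 ] [-0.9889 -0.3966 -2.1705] [0.112  0.0526 0.0217] 0.007681543781965649
```

View pics/c2.png

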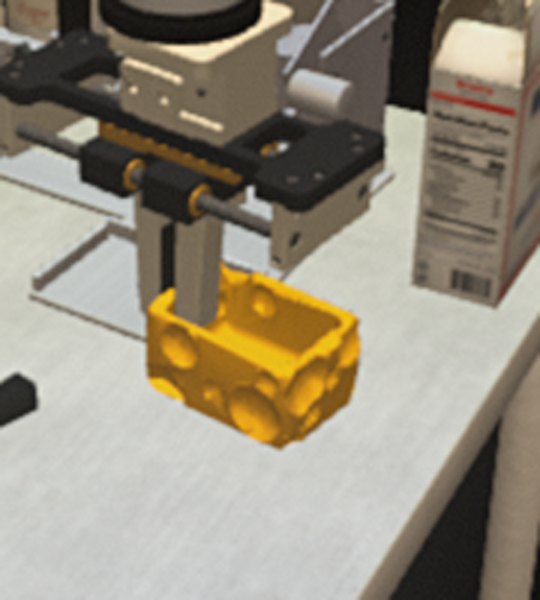

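The dish is held level at opening 7.7 mm with a 20 N grip. I'll carry it low to a hover over the bay, rim below the chute lip.

Call:
arm_command:
  deltas:
    - [[0, 1.2, -0.4, 0, 0, 0.6], [0.6, 1.2, -0.4, 0, 0, 0.6], [1.0, 1.2, -0.4, 0, 0, 0.6], [1.2, 1.2, -0.4, 0, 0, 0.6], [1.2, 1.2, -0.4, 0, 0, 0.6], [1.2, 1.2, -0.4, 0, 0, 0.6], [1.2, 1.2, 0, 0, 0, 0.6], [1.2, 1.2, 0, 0, 0, 0.6], [1.2, 1.2, 0, 0, 0, 0.6], [1.2, 1.24, 0, 0, 0, 0.5], [0.5, 0, 0, 0, 0, 0], [0, 0, 0, 0, 0, 0]]

```text
t: 6.08
tool_pos: [0.5422, -0.0899, 0.0487]
orientation: [-0.114, -3.138, -0.0]
force: [-0.0, -0.2, -2.7]
opening: 0.0077
gripper_force: 20.0
```

Call:
arm_command:
  deltas:
    - [[0.5, 0, 0, 0, 0, 0], [0, 0, 0, 0, 0, 0], [0, 0, 0, 0, 0, 0], [0, 0, 0, 0, 0, 0]]

```text
t: 6.42
tool_pos: [0.5467, -0.0915, 0.0495]
orientation: [-0.118, -3.139, -0.0]
force: [-0.5, 1.2, -2.6]
opening: 0.0077
gripper_force: 20.0
```

```bash
python3 - <<'E'
from h import *
np.set_printoptions(precision=4,suppress=True)
a=eyes.read_camera("scene");b=eyes.read_camera("top");cv2.imwrite("pics/s3.png",a);cv2.imwrite("pics/t3.png",b);s=monitor.read_state();print(s["tool_pos"],s["force"],s["opening"])
a=cv2.resize(a[215:325,290:410],(480,440),interpolation=cv2.INTER_CUBIC);b=cv2.resize(b[225:305,290:370],(320,320),interpolation=cv2.INTER_CUBIC);b=np.vstack([b,np.zeros((120,320,3),np.uint8)])
cv2.imwrite("pics/c3.png",np.hstack([a,b]))
E
```

```text
[ 0.5468 -0.0915  0.0496] [-0.026  -0.0533 -2.3122] 0.007891400210327842
```

View pics/c3.png

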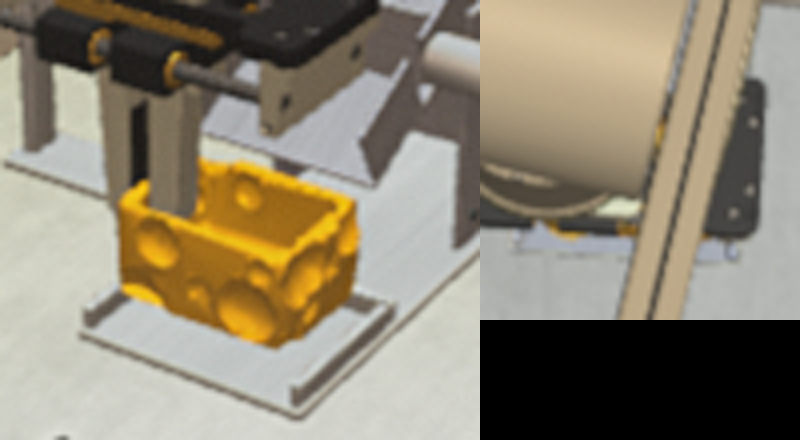

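The dish hovers level over the bay, clear of the lip. Its bottom corners in the crop are (122,297), (272,347) and (355,300), and the rail front ends are near (97,322) and (296,404). I'll compare the two in the scene view.

```bash
python3 - <<'E'
from h import *
np.set_printoptions(precision=4,suppress=True)
y=-.0743;ux=np.array([.9972,y]);uy=np.array([-y,.9972])
c=lambda u,v:(290+u/4-.375,215+v/4-.375)
def sh(n,p,z,l):
    X=plane("scene",p,z)[:2];print(n,X,"implied centre",X-ux*l[0]-uy*l[1])
# rim corners, same features as measured before (top z .0725): calibrate w/ initial picture
zt=.047+.0496-.0237
cc=[]
for p in((122,203),(201,162),(357,207)):
    X=plane("scene",c(*p),zt);cc.append(X);print("rim",X)
print("dish rim centre",(cc[0]+cc[2])/2, "old", "0.4348 -0.2513 when tcp .4373 -.2116")
print("TCP-based", np.array([.5468,-.0915])+.006*ux-.04*uy)
sh("left rail end top",c(84,309),.017,(-.040,.0555)); 
sh("left rail inner foot",c(99,324),.006,(-.040,.052))
sh("right rail end inner foot",c(291,402),.006,(-.040,-.052))
sh("right rail inner top end",c(291,385),.017,(-.040,-.052))
sh("plate FL bottom",c(82,338),0,(-.04,.059))
sh("plate FR bottom",c(298,418),0,(-.04,-.059))
# old picture back rail corners
s=lambda u,v:(285+(u+.5)/4-.5,175+(v+.5)/4-.5)
sh("back-left top outer",s(207,396),.017,(.043,.056))
sh("back-right top outer",s(412,463),.017,(.043,-.056))
E
```

```text
rim [ 0.5218 -0.0899  0.0729]
rim [ 0.5697 -0.1018  0.0729]
rim [ 0.5679 -0.1799  0.0729]
dish rim centre [ 0.5448 -0.1349  0.0729] old 0.4348 -0.2513 when tcp .4373 -.2116
TCP-based [ 0.5498 -0.1318]
left rail end top [ 0.5149 -0.0727] implied centre [ 0.5507 -0.131 ]
left rail inner foot [ 0.522  -0.0758] implied centre [ 0.558  -0.1306]
right rail end inner foot [ 0.5108 -0.1789] implied centre [ 0.5545 -0.13  ]
right rail inner top end [ 0.5078 -0.1803] implied centre [ 0.5516 -0.1314]
plate FL bottom [ 0.5162 -0.0702] implied centre [ 0.5517 -0.132 ]
plate FR bottom [ 0.5094 -0.183 ] implied centre [ 0.5537 -0.1271]
back-left top outer [ 0.5914 -0.0813] implied centre [ 0.5444 -0.1339]
back-right top outer [ 0.5859 -0.1898] implied centre [ 0.5472 -0.1308]
```

Call:
arm_command:
  deltas:
    - [[0.2, 0.15, -0.2, 0, 0, 0], [0, 0, -0.3, 0, 0, 0], [0, 0, -0.3, 0, 0, 0], [0, 0, -0.3, 0, 0, 0], [0, 0, -0.2, 0, 0, 0], [0, 0, -0.2, 0, 0, 0], [0, 0, -0.1, 0, 0, 0], [0, 0, -0.1, 0, 0, 0], [0, 0, 0, 0, 0, 0], [0, 0, 0, 0, 0, 0]]

```text
t: 7.35
tool_pos: [0.5492, -0.0896, 0.0327]
orientation: [0.117, 3.139, -0.0]
force: [0.5, -0.1, -1.5]
opening: 0.0077
gripper_force: 20.0
```

Call:
arm_command:
  deltas:
    - [[0, 0, -0.1, 0, 0, 0], [0, 0, 0, 0, 0, 0], [0, 0, -0.1, 0, 0, 0], [0, 0, 0, 0, 0, 0], [0, 0, 0, 0, 0, 0]]

```text
t: 7.77
tool_pos: [0.5491, -0.0896, 0.0306]
orientation: [-0.117, -3.139, -0.0]
force: [-0.1, -0.3, -1.9]
opening: 0.0079
gripper_force: 20.0
```

Call:
arm_command:
  deltas:
    - [[0, 0, -0.1, 0, 0, 0], [0, 0, 0, 0, 0, 0], [0, 0, 0, 0, 0, 0], [0, 0, 0, 0, 0, 0]]

```text
t: 8.1
tool_pos: [0.5494, -0.0896, 0.0299]
orientation: [0.117, 3.139, -0.0]
force: [0.3, 0.6, 1.2]
opening: 0.0078
gripper_force: 20.0
```

Call:
arm_command:
  deltas:
    - [[0, 0, -0.05, 0, 0, 0], [0, 0, 0, 0, 0, 0], [0, 0, 0, 0, 0, 0], [0, 0, 0, 0, 0, 0]]

```text
t: 8.43
tool_pos: [0.5494, -0.0896, 0.0299]
orientation: [0.117, 3.139, -0.0]
force: [-3.3, 1.1, 6.1]
opening: 0.0079
gripper_force: 20.0
```

It has touched the plate, so I'll let go.

Call:
arm_command:
  deltas:
    - [[0, 0, 0, 0, 0, 0], [0, 0, 0, 0, 0, 0], [0, 0, 0, 0, 0, 0], [0, 0, 0, 0, 0, 0], [0, 0, 0, 0, 0, 0], [0, 0, 0, 0, 0, 0]]
  gripper: -0.35

```text
t: 8.93
tool_pos: [0.5491, -0.0896, 0.029]
orientation: [-0.117, -3.139, -0.0]
force: [-1.0, -0.2, 0.4]
opening: 0.0301
gripper_force: 0.0
```

Call:
arm_command:
  deltas:
    - [[0, 0, 0.5, 0, 0, 0], [0, 0, 1, 0, 0, 0], [0, 0, 1, 0, 0, 0], [-0.5, 0, 1.5, 0, 0, 0], [-1.5, 0, 2, 0, 0, 0], [-1.5, 0, 2, 0, 0, 0], [-1.5, 0, 3, 0, 0, 0], [-1.5, 0, 3, 0, 0, 0], [-1, 1, 3, 0, 0, 0], [0, 3, 3, 0, 0, 0], [0, 3, 2, 0, 0, 0], [0, 3, 0, 0, 0, 0]]

```text
t: 9.93
tool_pos: [0.4765, 0.0104, 0.2562]
orientation: [0.119, 3.128, -0.001]
force: [1.4, -0.1, 0.1]
opening: 0.03
gripper_force: 0.0
```

```bash
python3 - <<'E'
from h import *
np.set_printoptions(precision=4,suppress=True)
a=eyes.read_camera("scene");b=eyes.read_camera("top");cv2.imwrite("pics/s4.png",a);cv2.imwrite("pics/t4.png",b);s=monitor.read_state();print(s["tool_pos"],s["force"],s["opening"])
a=cv2.resize(a[180:325,280:440],(440,400),interpolation=cv2.INTER_CUBIC);b=cv2.resize(b[190:310,260:368],(360,400),interpolation=cv2.INTER_CUBIC)
cv2.imwrite("pics/c4.png",np.hstack([a,b]))
E
```

```text
[0.475  0.0131 0.252 ] [ 0.706  -0.3291 -0.1881] 0.030014948004976377
```

View pics/c4.png

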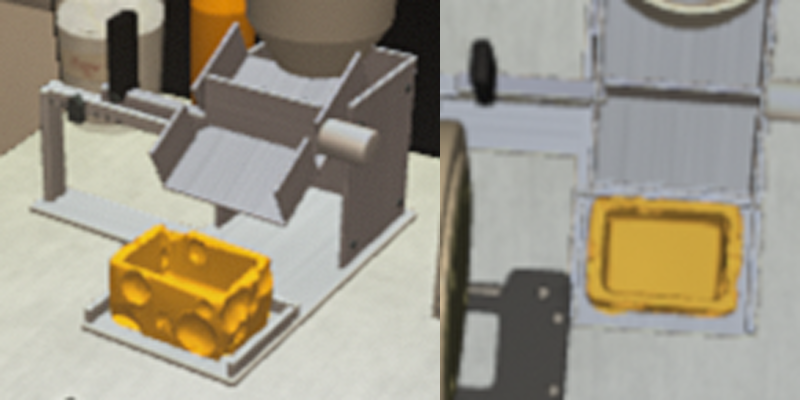

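The dish sits in the bay between the rails (top crop: rim 588–740 × 197–312, plate edges at 578/762, front edge 330). Now I'll check this numerically and measure the tab and clip from both views.

```bash
python3 - <<'E'
from h import *
np.set_printoptions(precision=4,suppress=True)
y=-.0743;ux=np.array([.9972,y]);uy=np.array([-y,.9972]);loc=lambda X:np.array([(X[:2]-[.6555,-.139])@ux,(X[:2]-[.6555,-.139])@uy,X[2]])
S=cv2.imread("pics/s4.png");T=cv2.imread("pics/t4.png")
h=cv2.cvtColor(T,cv2.COLOR_BGR2HSV);m=cv2.inRange(h,(12,120,60),(35,255,255));m[:240]=0;m[300:]=0;m[:,:300]=0;m[:,365:]=0
c=max(cv2.findContours(m,0,2)[0],key=cv2.contourArea);R=cv2.minAreaRect(c);print(R,"dish loc",loc(plane("top",R[0],.05)))
def blob(I,r,th,k):
    g=I.max(2);m=np.zeros_like(g);m[r[0]:r[1],r[2]:r[3]]=(g[r[0]:r[1],r[2]:r[3]]<th)*255
    c=cv2.findContours(m,0,2)[0];c=max(c,key=cv2.contourArea);mm=cv2.moments(c);print(k,cv2.boundingRect(c),mm["m10"]/mm["m00"],mm["m01"]/mm["m00"]);return c
a=blob(S,(180,220,315,335),60,"tab scene");b=blob(T,(198,225,262,280),70,"tab top")
cs=cv2.minAreaRect(a);print(cs,cv2.minAreaRect(b),cv2.convexHull(b)[:,0].tolist(),cv2.convexHull(a)[:,0].tolist())
blob(S,(205,230,300,313),85,"clip scene");blob(T,(212,226,248,264),110,"clip top")
a=cv2.resize(S[180:235,285:345],(600,550),interpolation=cv2.INTER_CUBIC);cv2.imwrite("pics/ptr.png",a)
E
```

```text
((326.96563720703125, 266.4630432128906), (45.79222869873047, 34.33525085449219), 2.045408248901367) dish loc [-0.1034  0.0008  0.05  ]
tab scene (319, 184, 11, 33) 324.06363636363636 199.24424242424243
tab top (269, 202, 8, 19) 272.6207482993197 211.47108843537413
((324.0, 200.0), (32.0, 10.0), 90.0) ((272.5, 211.0), (18.0, 7.0), 90.0) [[273, 202], [274, 203], [275, 205], [276, 209], [276, 219], [275, 220], [271, 220], [270, 218], [269, 213], [269, 209], [270, 203], [272, 202]] [[327, 184], [329, 186], [329, 211], [324, 216], [320, 216], [319, 204], [319, 188], [321, 186], [325, 184]]
clip scene (304, 215, 7, 10) 307.2235772357723 219.4512195121951
clip top (253, 218, 6, 5) 255.3238095238095 220.21904761904761
```

View pics/ptr.png

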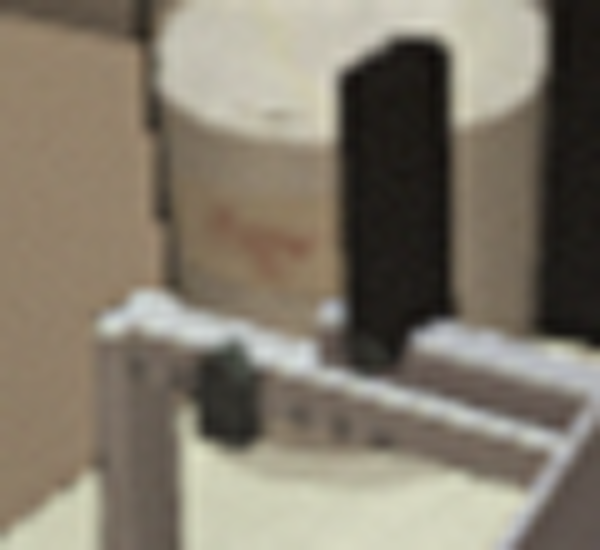

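The dish is at stand-frame (-0.103, 0.001), well inside tolerance. In the enlargement the tab base is near px (322,214) and the clip block near (307.5,219), so the clip is set at about 35 mm. Next I'll go over the tab.

Call:
arm_command:
  deltas:
    - [[2.1, -0.5, 0, 0, 0, 0], [2.1, -0.5, 0, 0, 0, 0], [2.1, -0.5, 0, 0, 0, 0], [2.1, -0.5, 0, 0, 0, 0], [2.1, -0.5, 0, 0, 0, 0], [2.1, -0.5, 0, 0, 0, 0], [2.1, -0.5, 0, 0, 0, 0], [2.1, -0.5, 0, 0, 0, 0], [0, 0, 0, 0, 0, 0], [0, 0, 0, 0, 0, 0], [0, 0, 0, 0, 0, 0]]
  gripper: -0.25

```text
t: 10.95
tool_pos: [0.6416, -0.0305, 0.2487]
orientation: [-0.117, -3.139, 0.0]
force: [-0.1, 0.8, 0.3]
opening: 0.035
gripper_force: 0.0
```

Call:
arm_command:
  deltas:
    - [[0, 0, -1.5, 0, 0, 0], [0, 0, -1.5, 0, 0, 0], [0, 0, -1.5, 0, 0, 0], [0, 0, -1.5, 0, 0, 0], [0, 0, -0.5, 0, 0, 0], [0, 0, 0, 0, 0, 0], [0, 0, 0, 0, 0, 0], [0, 0, 0, 0, 0, 0]]

```text
t: 11.62
tool_pos: [0.6426, -0.0302, 0.1853]
orientation: [0.117, 3.137, -0.0]
force: [0.9, 0.0, 0.1]
opening: 0.0348
gripper_force: 0.0
```

```bash
python3 - <<'E'
from h import *
a=eyes.read_camera("scene");b=eyes.read_camera("top");cv2.imwrite("pics/s5.png",a);cv2.imwrite("pics/t5.png",b)
s=monitor.read_state();print(s["tool_pos"],s["force"],s["orientation"])
g=a.max(2)
for v in range(172,222,3):print(v,''.join('#' if x<50 else '+' if x<100 else '.' for x in g[v,285:365]))
E
```

```text
[ 0.6428151  -0.03021049  0.18525423] [ 0.21587273 -0.43307767 -0.31213603] [ 1.16727312e-01  3.13710786e+00 -3.70641664e-04]
172 .............++.............+#####+..................++.+##########+............
175 ............+#++++..................................++++##########..............
178 +++++.+......++++++................................++++##########...............
181 ...+++++++++++++.......................................#########................
184 ..............+........................+###+...........#########+...............
187 ..................................+#########+..........#########+...............
190 ...............+..................+##########........++#########+...............
193 ...............++.................###########........++#########+..............+
196 ................+.................+##########+.......++#########+............+++
199 ................+.................+##########+.......+##########+..........+++++
202 ................++................+##########+.......+##########+........+++++++
205 .................+................+##########+.......+##########+......+++++++++
208 .................+................+##########+.......+##########+...............
211 ...................................##########+......++##########...++++.+.+++++.
214 .................................++#####+.................+#####++++++........+.
217 .............++..+++##+++++.........+++++.+.......................++++.........+
220 ..............+....++####++.....................+++++++.+....++.......++++++++.+
```

Call:
arm_command:
  deltas:
    - [[0, 0.25, -0.8, 0, 0, 0], [0, 0, -1.0, 0, 0, 0], [0, 0, -1.0, 0, 0, 0], [0, 0, -1.0, 0, 0, 0], [0, 0, -1.0, 0, 0, 0], [0, 0, -0.5, 0, 0, 0], [0, 0, 0, 0, 0, 0], [0, 0, 0, 0, 0, 0]]

```text
t: 12.38
tool_pos: [0.6423, -0.0278, 0.1306]
orientation: [0.117, 3.139, -0.0]
force: [-0.8, 0.2, 2.1]
opening: 0.0348
gripper_force: 0.0
```

Call:
arm_command:
  deltas:
    - [[0, 0, 0, 0, 0, 0], [0, 0, 0, 0, 0, 0], [0, 0, 0, 0, 0, 0], [0, 0, 0, 0, 0, 0], [0, 0, 0, 0, 0, 0], [0, 0, 0, 0, 0, 0]]
  gripper: -1
  squeeze: 30

```text
t: 12.88
tool_pos: [0.6422, -0.0276, 0.1306]
orientation: [0.117, 3.139, 0.0]
force: [0.7, 0.2, 2.6]
opening: 0.012
gripper_force: 30.0
```

```bash
python3 - <<'E'
from h import *
a=eyes.read_camera("scene");b=eyes.read_camera("top");cv2.imwrite("pics/s6.png",a);cv2.imwrite("pics/t6.png",b)
s=monitor.read_state();print(s["tool_pos"],s["force"],s["orientation"],s["opening"])
g=a.max(2)
for v in range(184,228,1):print(v,''.join('#' if x<50 else '+' if x<85 else '-' if x<120 else '.' for x in g[v,295:350]))
E
```

```text
[ 0.64217734 -0.0275527   0.13056459] [0.07952696 0.44481238 1.34228451] [1.16838508e-01 3.13932752e+00 9.21245774e-05] 0.011826632349139058
184 ...-+-................-+#####-......-----....#########+
185 ....--................-+#####-......-----....#########+
186 ....--................-+#####-.....------....#########+
187 ....--................-+#####-.....-----....-#########-
188 ....--................-+#####-.....-----....+#########+
189 ....--............-...-+#####-.....-----....+#########+
190 ....-+-...............-+#####-.....------..-+#########+
191 ....-+-............-..-+#####-.....---------+#########+
192 ....-+---.............-+#####-.....---------+#########+
193 .....-----............-+#####-.....---------+#########+
194 .....----..............+#####-.....---------+#########+
195 .....-+--..............+#####-.....---------+#########+
196 .....-+--..............-#####-.....---------##########+
197 .....-+--..............+#####-.....--------+##########+
198 .....-+-...............+#####-.....--------+##########+
199 .....-+-...............-#####-.....--------+##########+
[... 980 characters left out ...]
........--+#+#+-----....................
217 -.-------+###+++-.........-+-----------................
218 -.-----+++###+++----..........------------.............
219 -.-------+###+#+--------..........------------.....--..
220 -.------.-#####+-----------..........-----------...-+..
221 -.-----...+####+--------------..........--------..----.
222 -.-----...+####+-..---------------..........---...-----
223 -.-----...++###+-......--------------............------
224 -.------....-++.........-.---------------.......-------
225 -.------.........................-----------....-------
226 --------............................--------...--------
227 --------................................---...---------
```

The tab is gripped at opening 12 mm. In the scene the gate pointer tip is at about (322,217) and the clip pointer near (306.5,215). I'll draw 3.2 cm first, then compare.

Call:
arm_command:
  deltas:
    - [[0.02, 0.2, 0, 0, 0, 0], [0.02, 0.3, 0, 0, 0, 0], [0.02, 0.3, 0, 0, 0, 0], [0.02, 0.3, 0, 0, 0, 0], [0.02, 0.3, 0, 0, 0, 0], [0.02, 0.3, 0, 0, 0, 0], [0.02, 0.4, 0, 0, 0, 0], [0.02, 0.4, 0, 0, 0, 0], [0.02, 0.4, 0, 0, 0, 0], [0.02, 0.3, 0, 0, 0, 0], [0.02, 0, 0, 0, 0, 0], [0.02, 0, 0, 0, 0, 0]]

```text
t: 13.98
tool_pos: [0.6445, 0.0034, 0.1305]
orientation: [-0.118, -3.139, 0.002]
force: [-1.1, -6.1, 3.2]
opening: 0.0119
gripper_force: 30.0
```

```bash
python3 - <<'E'
from h import *
a=eyes.read_camera("scene");cv2.imwrite("pics/s7.png",a)
s=monitor.read_state();print(s["tool_pos"],s["force"],s["orientation"],s["opening"])
g=a.max(2)
for v in range(198,227,1):print(v,''.join('#' if x<50 else '+' if x<85 else '-' if x<120 else '.' for x in g[v,290:345]))
g=cv2.imread("pics/s4.png").max(2)
print("before")
for v in range(208,227,1):print(v,' '.join('%3d'%x for x in g[v,299:328]))
E
```

```text
[0.64450327 0.00328192 0.13050435] [ 0.20600786 -6.26392165  2.60408659] [-1.17845743e-01 -3.13920254e+00  2.43557130e-03] 0.011960941232274555
198 ..........-+-..-####+-....----..............-----######
199 ..........-+-..-#####-....---...............-----######
200 ..........-+-..-#####-..--+-................----+######
201 ..........-+-..-+####-.-+##-................-.---######
202 ...........---.-#####+-+###-................----+######
203 ...........---.-+##########-.................---+#-...+
204 ...........---.-###########-................----+#-....
205 ...........---.-+##########-.................---+#+---.
206 ...........-+-..+##########-................----+#+----
207 ...........-+...-##########-................----+#+----
208 ...........-+-..+#######+...................----+#+----
209 ............----+######-.....................---+#+----
210 ..............--+#####+.....................----+#+----
211 ..............-++#####+.....................----+#+----
212 ...............-++####+---..................----+#+----
213 .................-++++--------................--+++-
[... 2370 characters left out ...]
 161 129  53  48  49  53  46  60 100 116 114  94  96 114 117 106 108 118 116 116 118 119 124 137 155
222 102 102 103 132 173 135  53  43  48  49  44  54 100 129 131 113 106 118 121  98  92 115 119 112 115 116 117 119 114
223 103 100 100 124 176 156  80  58  47  47  42  64 107 133 136 129 126 132 130 106  98 117 117 100  98 109 117 118 116
224 105 101  99 118 182 200 173 137  97  77  80 123 154 151 142 136 131 130 131 123 121 126 118  97  90 104 115 116 115
225 101 100  99 117 182 218 212 191 163 150 152 169 175 174 167 164 162 159 158 157 156 156 159 156 155 145 141 135 123
226 101 101 101 118 181 213 211 206 201 190 181 179 176 177 178 178 177 176 175 179 179 181 181 185 181 174 170 168 163
```

Call:
arm_command:
  deltas:
    - [[0, 0.1, 0, 0, 0, 0], [0.03, 0.1, 0, 0, 0, 0], [0, 0.1, 0, 0, 0, 0], [0, 0.1, 0, 0, 0, 0], [0, 0, 0, 0, 0, 0], [0, 0, 0, 0, 0, 0]]

```text
t: 14.53
tool_pos: [0.6448, 0.0071, 0.1306]
orientation: [-0.118, -3.139, 0.003]
force: [-0.3, -5.9, 1.5]
opening: 0.0118
gripper_force: 30.0
```

```bash
python3 - <<'E'
from h import *
fr=[eyes.read_camera("scene") for _ in range(3)];a=fr[-1];b=eyes.read_camera("top");cv2.imwrite("pics/s8.png",a);cv2.imwrite("pics/t8.png",b)
s=monitor.read_state();print(s["tool_pos"],s["force"],s["opening"])
for n,g in(("31",cv2.imread("pics/s7.png").max(2)),("now",np.mean(fr,0).max(2))):
    print(n,'      ',' '.join('%3d'%x for x in range(299,320)))
    for v in range(208,220):print(v,'   ',' '.join('%3d'%x for x in g[v,299:320]))
E
```

```text
[0.64479026 0.00712179 0.13053502] [ 0.57513426 -6.65919534  2.03893649] 0.011855478552431659
31        299 300 301 302 303 304 305 306 307 308 309 310 311 312 313 314 315 316 317 318 319
208     146 146 103  73 117 145 139  84  30  29  30  32  28  26  35  66 134 141 130 138 137
209     192 184 162 115  99 110 104  68  37  33  28  27  25  42 117 160 187 186 169 164 157
210     211 204 202 175 127 100  89  60  40  45  37  30  26  67 148 189 189 191 192 189 183
211     202 201 207 200 154 107  84  58  42  46  45  35  32  79 126 145 149 163 178 188 190
212     190 206 206 204 170 124 102  79  59  43  44  39  46  82 105 107 110 125 138 144 155
213     145 160 167 177 190 184 161 143 101  58  72  81  83  96 100 103 101 102 106 108 114
214     111 111 119 134 152 157 147 130  99  73  98 116 113 106  99  98  97 100 101 102 103
215     108 111 111 113 112 105  89  76  74  78 108 163 183 162 145 129 107  99  97  96  97
216     100 113 110 103 102  85  55  49  61  76  89 130 156 164 185 189 177 157 129 112 105
217      99 116 108  89  86  71  47  48  52  66  72  72 102 130 155 161 167 179 186 
[... 690 characters left out ...]
  55  54  57  69  88 100 104 104 106 111 124 137 147 153
213     145 160 165 169 178 182 159 118  87  75  91 100 100  99 100 100 102 103 106 108 114
214     112 112 119 136 151 159 148 117  89  80 101 115 110 104  98  97  98  99 101 101 102
215     107 111 113 113 113 104  88  73  74  78 106 162 183 162 144 126 104  99  96  97  98
216     100 113 109 101 101  83  53  49  60  75  89 130 156 163 187 189 177 158 128 110 103
217      98 115 107  90  87  71  47  45  52  65  72  75 100 129 154 160 166 177 186 184 162
218     100 107 100  85  82  68  47  49  48  53  54  64  96 116 118 116 124 141 156 161 165
219     102 101  99 108  98  62  47  48  49  49  46  64  99 116 115 113 115 115 115 115 130
```

The two pointer tips now coincide at about (307.6, 213.5), to within about 1 px (~2 mm). The gate is drawn about 34.7 mm and held at rest, so I'm handing in.

```bash
python3 -c "
from plant import monitor,ticket
print(ticket.close_job()); s=monitor.read_state(); print(s['t'],s['tool_pos'],s['gripper_force'])"
```

```text
the job is handed in; nothing more can be done
None
the job is handed in; nothing more can be done
```

The job is handed in: the dish is set down and released in the bay (about 2 mm from its middle), and the gate is held drawn out about 35 mm with its pointer over the clip's to within about 2 mm by camera; no verdict came back.

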